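# Seat the vial stoppers with the hand-wheel press

## Task

Push the vial tray fully home under the stoppering press by the tab at its front, then press the stoppers in by pushing the hand wheel round by its upright red handle, clockwise seen from above, through exactly one turn, so that the handle is back where it began. Only push with the fingertips or the outside of the fingers, gently: do not pinch or grip anything, do not turn the wheel past its place, and leave everything else on the bench where it stands.

Things in the scene. Friction and masses are not known exactly. Their poses are not given: they have to be found in the camera images.
- press: Benchtop stoppering press, fixed: aluminium base 236 x 180 mm, four steel columns, white crosshead 180 x 165 mm, its top 160 mm above the bench. Origin on the bench under the vertical spindle axis; x points from the open loading front to the rear (the way the tray is pushed), z up. Base from x = -130 to +106 mm, y +-90 mm.
- tray: Loose tray, about 0.8 kg, between the press's guideways: steel plate 183 x 90 mm with a white nest of nine glass vials, grey stoppers half in. Origin under the nest's middle, on the tray's underside, 18 mm above the bench; axes as the press's. Starts 40 to 70 mm out at the front; home, at its end stop, with its origin on the spindle axis. Slides along the press's +x (3 to 11 N), guided at its sides.
- stoppers (a joint): How far the nine stoppers have been pressed into the vials, in m: 0 half inserted as at the start, about 0.005 seated flush. The platen pushes them down as the wheel turns; it starts 1 mm above them.
- tray_tab (a point): Centre of the outer (front) face of the tray's upright steel push tab, 46 mm above the bench; turns and travels with the tray. Tab 64 mm wide, from 26 to 66 mm above the bench, 5 mm thick. Its outer face is 137 mm in front of the tray's origin; in front of it the bench is clear.
- wheel (a joint): Hand wheel angle in rad: 0 at the start = spindle fully raised (upper stop), growing clockwise as seen from above, 2 pi = one full turn, can be turned on to 9. Each turn lowers the platen 6 mm. About 3 N at the handle turn it; it stays where it is left and does not coast. The wheel keeps its height.
- wheel_centre (a point): Centre of the hand wheel on the spindle axis, at mid rim, 186 mm above the bench. Black rim of 124 mm outer diameter, 15 mm thick (178 to 194 mm above the bench), three aluminium spokes, hub 40 mm wide up to 197 mm; a screw spindle 20 mm thick stands up through the hub to 212 mm.
- handle: Upright red handle on the wheel, at the end of one spoke; origin at its centre: 23 mm diameter, 58 mm tall, 54.5 mm from the spindle axis, origin 227 mm above the bench (handle from 198 to 256 mm). It spins freely on its own pin and may start at any heading round the wheel.
- bottle_red: square media bottle, 74 x 74 x 160 mm, red medium, red screw cap; origin at the centre of its underside. Bystander.
- bottle_green: square media bottle, 74 x 74 x 160 mm, red medium, green screw cap; origin at the centre of its underside. Bystander.
- tip_box: blue pipette-tip box with yellow tips, 122 x 86 x 62 mm; origin at the centre of its underside. Bystander.
- tube_rack: white tube rack, 75 x 190 x 45 mm, with four blue-capped tubes, 99 mm high in all; origin at the centre of its underside. Bystander.
- vial_a: loose finished glass vial with aluminium crimp cap, 22 mm diameter, 43 mm tall; origin at the centre of its underside. Bystander.
- vial_b: second loose finished vial, same size; origin at the centre of its underside. Bystander.
- cap_jar: amber jar with white lid, 64 mm diameter, 75 mm tall; origin at the centre of its underside. Bystander.

How it is judged:
On the way, in this order (a step that is already met when the one before it is completed fails the run):
1. the tray is fully home under the press (x of tray in the frame of press above -0.003 m), for 0.2 s.
2. the fingers push the wheel's handle, past half a turn (value of joint wheel between 3.1 and 6 rad and contact force between the fingers and handle above 0.3 N), for 0.05 s.
3. the wheel has been pushed clockwise through one turn (value of joint wheel between 6.0832 and 6.4832 rad), for 0.2 s.
At the end, for the whole second after the job is handed in: The tray is home to within 3 mm of its stop and down on its base, the wheel stands still at one full turn to within 0.2 rad (11 degrees), the stoppers are seated (at least 4 mm pressed in), and the bystanders stand where they stood (all of step 3 and x of tray in the frame of press above -0.003 m and value of joint stoppers above 0.004 m and z of tray in the frame of press below 0.021 m and velocity of joint wheel between -0.05 and 0.05 rad/s); the robot touches nothing.
It fails at once if the wheel is turned (by more than 0.35 rad) before the tray is home (value of joint wheel above 0.35 rad and x of tray in the frame of press below -0.006 m).
It fails at once if the wheel is turned past one turn by more than 0.4 rad, which cracks the vials (value of joint wheel above 6.6832 rad).
It fails at once if the wheel or its handle is gripped or forced (over 30 N) (contact force between the fingers and wheel above 30 N).
It fails at once if the tray is gripped or forced (over 35 N), or lifted by more than 6 mm (contact force between the fingers and tray above 35 N or z of tray in the frame of press above 0.024 m).
It fails at once if a bystander is moved more than 15 mm, lifted or tipped (distance of any of bottle_red, bottle_green, tip_box, tube_rack, vial_a, vial_b, cap_jar from where it was at the start of the episode above 0.015 m or angle between any of bottle_red, bottle_green, tip_box, tube_rack, vial_a, vial_b, cap_jar's own z axis and vertical above 0.4 rad).
It also fails if it takes over 64 s, if anything falls off the work surface, if the arm or the gripper's body presses on something with over 40 N, if the wrist force passes 120 N, or if a joint passes its speed limit or range.

## Robot

A 6-joint arm with a two-finger parallel gripper is mounted at the origin on the work surface. World frame = base frame: x ahead of the robot, y to its left, z up, the work surface at z = 0. Lengths are in m, angles in rad, forces in N, time in s.
With the tool pointing down it reaches from about 0.35 to 0.775 m from the base axis. Payload 5.5 kg.
Tool frame: the origin (TCP) lies at the very end of the fingers, on their centre line; the grasp point (between the pads) lies 19 mm behind it; z points along the fingers, y is the line along which they close (so a half turn about z gives the same grasp; the last joint's range is limited). The gripper opens to 85 mm and grips with 20 to 120 N. Pads are 22 mm wide; open, the fingers measure 114 mm over their backs; the gripper's body (76 mm by 85 mm) begins 54 mm behind the grasp point. The pads swing forward as they close: fully open they stand 13 mm farther back than shut.
Start: joints at [-1.259, 0.313, 0.046, 1.304, 0, 1.431], TCP at [0.251, -0.517, 0.231] pointing down, gripper open.
Joint ranges: [-2.76, 2.76], [-0.86, 1.69], [-1.03, 1.26], [-2.2, 2.34], [-1.47, 1.5], [-3.14, 3.14]. Speed limits (rad/s): [2.57, 2.57, 3.14, 3.14, 3.14, 3.14].

## Interface

Orientations are given as a unit quaternion [w, x, y, z].
In Python, from workcell import env, imaging, ticket gives the robot as it stands. The module is installed in compiled form; this text tells all that it offers.
- The arm moves only by the tool apply_moves, never from a script. Its argument "rows" is a list of rows, each an object with "xyz": the shift along the tool's x, y, z in mm, a list of three; "turn": the turn, a rotation vector about the tool's x, y, z in rad, a list of three; "grip": the opening, from 0 (shut) to 1 (fully open). A call has 1 to 12 rows; each row is the pose to reach, as a shift and turn from the pose commanded when the call began, along the tool's axes at that moment; what a row does not reach only later rows make up. A row lasts 1/12 s, in which the tool goes at most 41.7 mm and 7.16 degrees, less where a joint would pass 70% of its speed; a pose out of reach is approached as far as the arm can. A call with a gripper value outside its range is refused whole. The fingers move at their own pace and stop on an object; "force" is the grip in N (left out, the last holds). Time passes only in rows, so rows that repeat a pose let the fingers close. It gives the time, the measured TCP pose, the force, the opening and the grip force at its end, in the units of the state.
- env.get_state(): the state, without advancing time (a new reading comes with each control period).
- imaging.read_camera(name): name is "scene" or "top" or "wrist"; returns a dict with "color" (400x640x3 uint8, blue, green, red), "z_map" (400x640 float32, m along the optical axis (not along the pixel's ray), 0 where there is no reading), "camera_matrix" (3x3 intrinsics, pixels), "view" (4x4, takes a point from world to camera coordinates). Camera axes: x right, y down, z forward; pixel columns grow to the right and rows downward; lengths in m; the calibration is good to about 2 mm. A picture is of the moment at which its call begins.
- ticket.hand_in(): hands the job in; it is judged then, once.
The state is a dict: "clock": time; "joint_pos": joint angles; "qvel": joint speeds; "tau": joint torques, N m; "tcp_pos": TCP position; "orientation": TCP orientation; "wrist_force": force on the tool from outside, world axes, zero at the start; "ft_torque": the same for the moment, N m; "finger_gap": finger opening in m; "grip_force": force on a finger pad.
Only numpy, scipy, OpenCV 4.12 (cv2) and the standard library are available. Lean on these libraries where they do the work, as an engineer would, in place of code of your own. Each camera call takes 0.05 s, during which the arm holds its last target. There are 200 camera calls.

## Working session

There is one attempt and no reset: what is moved stays moved. The work goes in short steps, Python scripts to look and compute and a tool call to move; the robot and the scene stay as the last step left them, time stands still between calls to the robot, and variables do not carry over. Pictures are saved under pics/ and viewed, at most 10 in all, crops included, and the job is handed in when it is done.

Besides the shell and the picture viewer there is one more tool, called after "Request:" as a command line: name --argument value ..., lists and objects as JSON in quotes. apply_moves: Moves the arm, as the interface text tells. Its arguments: {"type":"object","properties":{"rows":{"type":"array"},"force":{"type":"number"}},"required":["rows"]}

```bash
mkdir -p pics
cat > h.py <<'E'
import numpy as np, cv2
from workcell import env, imaging, ticket
def pts(im):
    z=im["z_map"];K=im["camera_matrix"];T=np.linalg.inv(im["view"])
    v,u=np.mgrid[:400,:640]
    P=np.stack([(u-K[0,2])/K[0,0]*z,(v-K[1,2])/K[1,1]*z,z],-1)
    W=P@T[:3,:3].T+T[:3,3]; W[z==0]=np.nan
    return W
E
python3 - <<'E'
from h import *
for n in ("scene","top"):
    im=imaging.read_camera(n); cv2.imwrite(f"pics/{n}0.png",im["color"]); np.savez(f"{n}0.npz",**im)
    c=im["color"].astype(int);W=pts(im)
    print(n,im["camera_matrix"][0,0],np.linalg.inv(im["view"])[:3,3].round(3))
s=env.get_state();print({k:np.round(v,3) for k,v in s.items()})
E
```

```text
scene 421.94110559741847 [1.418 0.35  0.901]
top 483.16254357521876 [ 0.438 -0.003  1.484]
{'clock': np.float64(0.1), 'joint_pos': array([-1.259,  0.314,  0.045,  1.304, -0.   ,  1.431]), 'qvel': array([ 0.001, -0.003,  0.001, -0.   ,  0.001,  0.   ]), 'tau': array([ 2.0000e-03, -4.8173e+01,  2.9924e+01,  1.3000e-02, -0.0000e+00,
        0.0000e+00]), 'tcp_pos': array([ 0.251, -0.517,  0.23 ]), 'orientation': array([-0.001,  0.975,  0.224, -0.   ]), 'wrist_force': array([0.259, 0.025, 0.482]), 'ft_torque': array([-0.014,  0.022,  0.012]), 'grip_force': np.float64(0.0), 'finger_gap': np.float64(0.085)}
```

View pics/scene0.png

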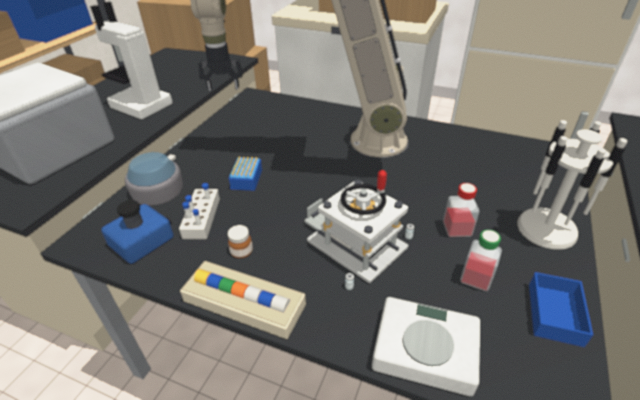

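View pics/top0.png

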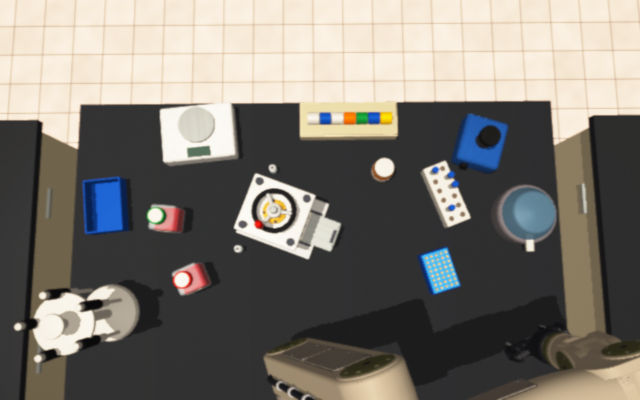

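The scene view shows the press in the middle with its loading front to the left. In the top view, the wheel centre is near (274,210), the red handle at (258,224), the tray tab at (338,235), and the vials at (273,168) and (238,248). Next I'll measure these.

```bash
cat > m.py <<'E'
from h import *
import sys
def measure(im, verbose=1):
    W=pts(im);c=im["color"].astype(int);b,g,r=c[...,0],c[...,1],c[...,2]
    X=W[...,2]; out={}
    ctr=np.array([0.56,0.13])
    near=np.hypot(W[...,0]-ctr[0],W[...,1]-ctr[1])<0.25
    # crosshead top
    m=near&(abs(X-0.16)<0.006)&(c.min(-1)>140)
    m=cv2.morphologyEx(m.astype(np.uint8),cv2.MORPH_OPEN,np.ones((3,3)))
    p=W[m>0][:,:2]
    rect=cv2.minAreaRect((p*1000).astype(np.float32)); print("crosshead",len(p),rect,np.median(W[m>0][:,2]))
    # rim
    m=near&(X>0.183)&(X<0.2)&(c.max(-1)<80)
    p=W[m][:,:2]; A=np.c_[2*p,np.ones(len(p))]; s=np.linalg.lstsq(A,(p**2).sum(1),rcond=None)[0]
    print("rim",len(p),s[:2],np.sqrt(s[2]+s[0]**2+s[1]**2),np.median(W[m][:,2]))
    m=near&(X>0.2)&(r>120)&(g<80)&(b<80)
    p=W[m]; print("handle",len(p),np.nanmedian(p,0) if len(p) else 0, np.nanmax(p,0) if len(p) else 0, np.nanmin(p,0) if len(p) else 0)
    t=p[p[:,2]>0.25]; print("top of handle",len(t),t.mean(0) if len(t) else 0)
    return W
if __name__=="__main__":
    for n in ("top","scene"):
        print(n); W=measure(dict(np.load(n+"0.npz")))
        if n=="top":
            print(np.round(W[205:255:5,310:345:5,2]*1000)); print(W[235,336],W[225,325],W[240,330])
            for k,(u,v) in dict(va=(273,168),vb=(238,249),jar=(383,169),red=(182,280),green=(157,215),tip=(440,271),rack=(446,193)).items(): print(k,W[v,u].round(3))
E
python3 m.py
python3 -c "
import cv2
for n,(a,b,c,d) in dict(top=(130,280,210,360),scene=(150,300,280,440)).items():
    cv2.imwrite(f'pics/{n}c.png',cv2.resize(cv2.imread(f'pics/{n}0.png')[a:b,c:d],None,fx=4,fy=4,interpolation=2))
x=[cv2.imread(f'pics/{n}c.png') for n in('top','scene')]
cv2.imwrite('pics/both.png',cv2.resize(cv2.vconcat([cv2.resize(i,(600,590)) for i in x]),(305,600)))"
```

```text
top
crosshead 2055 ((584.2520751953125, 117.99580383300781), (180.58126831054688, 165.15676879882812), 69.08126831054688) 0.16027525519699726
rim 425 [0.58360949 0.11565164] 0.05401594755116892 0.1928705949765035
handle 48 [0.54226582 0.1497781  0.25409494] [0.5522461  0.15813698 0.26067932] [0.53269982 0.1420743  0.23242967]
top of handle 35 [0.54232919 0.1506868  0.25523022]
[[157.  16.  17.  18.  -1.  -0.  -1.]
 [ 29.  22.  18.  16.   1.  -1.  -6.]
 [ 42.  28.  32.   4.  -2.   0.   2.]
 [ 35.  21.  30.  28.  26.  -0.  -2.]
 [ 22.  26.  27.  28.  30.  29.   0.]
 [ 26.  24.  26.  25.  32.  42.   2.]
 [ 16.  26.  30.  25.  23.  69.   1.]
 [ 28.  25.  25.  25.  39.  -1.  -1.]
 [ 30.  27.  33.  24.  25.   2.  -5.]
 [ 18.  -5.  -4.   5.  17.   1.   2.]]
[ 0.52283067 -0.05541901  0.06413541] [ 0.55549072 -0.02394774  0.02783234] [ 0.50955591 -0.03822183  0.03948758]
va [0.729 0.132 0.043]
vb [0.485 0.235 0.047]
jar [ 0.718 -0.198  0.069]
red [0.399 0.366 0.163]
green [0.576 0.439 0.161]
tip [ 0.415 -0.359  0.055]
rack [ 0.648 -0.389  0.044]
scene
crosshead 1546 ((585.8338012695312, 119.181640625), (181.39662170410156, 166.1979217529297), 68.84728240966797) 0.16016033400843432
rim 338 [0.58828657 0.11824924] 0.0546529593293069 0.19257866161856302
handle 133 [0.55089748 0.15488177 0.23705165] [0.5574867  0.1637114  0.25951863] [0.53819809 0.1440657  0.20398677]
top of handle 33 [0.54631095 0.15434923 0.25401246]
```

View pics/topc.png

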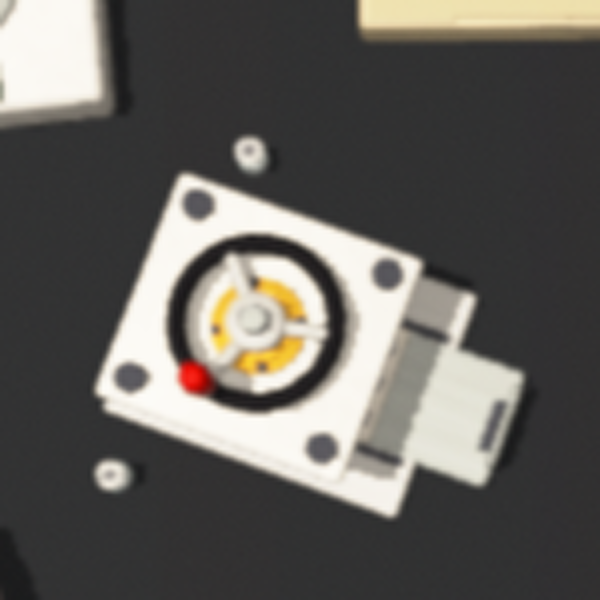

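The crosshead centre and the rim fit agree on the axis at about (0.585, 0.1175), with press +x heading about 69°. The tab is about 183 mm from the axis, so the tray is about 46 mm out. The handle is 54 mm from the axis at a heading of about 139.5°. All of this matches the given sizes.

```bash
cat >> h.py <<'E'
from scipy.spatial.transform import Rotation as R
C=np.array([.585,.1175]); U=np.array([np.cos(np.radians(69)),np.sin(np.radians(69))])
def tool():
    s=env.get_state(); q=s["orientation"]
    return s["tcp_pos"],R.from_quat([q[1],q[2],q[3],q[0]]),s
def shift(xyz):
    p,r,_=tool(); return (r.inv().apply(np.array(xyz)-p)*1000).round(1)
def turn(yawdeg):
    _,r,_=tool(); y=np.radians(yawdeg)
    t=R.from_matrix(np.array([[np.cos(y),np.sin(y),0],[np.sin(y),-np.cos(y),0],[0,0,-1]]))
    return (r.inv()*t).as_rotvec().round(3)
E
python3 -c "
from h import *
p=C-0.24*U
print(p,shift([*p,.23]),shift([*p,.045]),turn(69))"
```

```text
[ 0.49899169 -0.1065593 ] [ 402.3 -260.8    1. ] [ 402.3 -260.5  186. ] [-0.001 -0.001 -0.752]
```

Request:
apply_moves --rows '[{"xyz":[35,-22,0],"turn":[0,0,-0.06],"grip":0},{"xyz":[70,-44,0],"turn":[0,0,-0.12],"grip":0},{"xyz":[105,-67,0],"turn":[0,0,-0.19],"grip":0},{"xyz":[140,-90,0],"turn":[0,0,-0.26],"grip":0},{"xyz":[175,-112,0],"turn":[0,0,-0.32],"grip":0},{"xyz":[210,-135,0],"turn":[0,0,-0.39],"grip":0},{"xyz":[245,-158,0],"turn":[0,0,-0.46],"grip":0},{"xyz":[280,-181,0],"turn":[0,0,-0.53],"grip":0},{"xyz":[315,-204,0],"turn":[0,0,-0.6],"grip":0},{"xyz":[350,-227,0],"turn":[0,0,-0.67],"grip":0},{"xyz":[385,-250,0],"turn":[0,0,-0.73],"grip":0},{"xyz":[402,-261,0],"turn":[0,0,-0.752],"grip":0}]'

```text
clock: 1.1
tcp_pos: [0.4999, -0.1033, 0.231]
orientation: [-0.0, 0.823, 0.569, 0.0]
wrist_force: [-0.3, -0.3, 0.8]
finger_gap: 0.0002
grip_force: 0.0
```

```bash
python3 -c "
from h import *
p=C-0.24*U
t,r,s=tool()
print(t,s['joint_pos'].round(2),s['finger_gap'],shift([*p,.045]),turn(69))
im=imaging.read_camera('wrist');cv2.imwrite('pics/w1.png',im['color'])
W=pts(im);print(im['camera_matrix'][0,0])
m=(abs(W[...,2]-.066)<.004);q=(W[m][:,:2]-C);a=q@U;b=q@np.array([-U[1],U[0]])
k=(a<-.15)&(a>-.23)&(abs(b)<.06);print(k.sum(),np.percentile(a[k],[2,50,98]) if k.any() else 0,np.percentile(b[k],[2,50,98]) if k.any() else 0)
"
```

```text
[ 0.49989453 -0.10327555  0.23100707] [-0.36  0.19 -0.12  1.26  0.    1.57] 0.0002130498747679592 [ -3.6   0.4 186. ] [-0.    -0.001  0.005]
314.3607560665896
331 [-0.18611869 -0.18404384 -0.18214302] [-0.02902645  0.00160805  0.03126811]
```

View pics/w1.png

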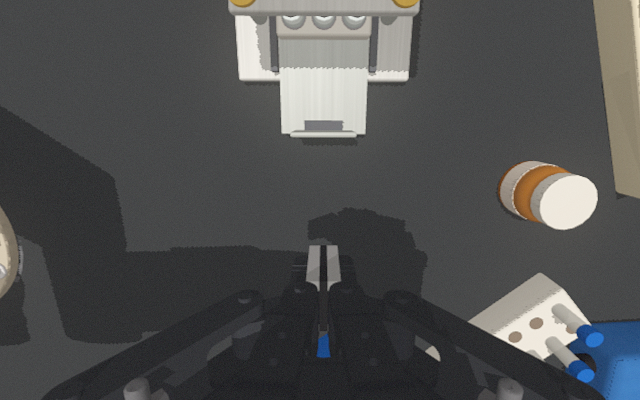

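The wrist view shows the tab's top edge at (323,133), centred ahead of the shut fingers. Its outer face is 186 mm from the axis, so the tray is about 49 mm out. I'll descend and push.

Request:
apply_moves --rows '[{"xyz":[0,0,38],"turn":[0,0,0],"grip":0},{"xyz":[0,0,76],"turn":[0,0,0],"grip":0},{"xyz":[0,0,114],"turn":[0,0,0],"grip":0},{"xyz":[0,0,150],"turn":[0,0,0],"grip":0},{"xyz":[0,0,178],"turn":[0,0,0],"grip":0},{"xyz":[5,0,186],"turn":[0,0,0],"grip":0},{"xyz":[15,0,186],"turn":[0,0,0],"grip":0},{"xyz":[25,0,186],"turn":[0,0,0],"grip":0},{"xyz":[32,0,186],"turn":[0,0,0],"grip":0},{"xyz":[36,0,186],"turn":[0,0,0],"grip":0},{"xyz":[40,0,186],"turn":[0,0,0],"grip":0},{"xyz":[43,0,186],"turn":[0,0,0],"grip":0}]'

```text
clock: 2.15
tcp_pos: [0.5151, -0.0679, 0.0469]
orientation: [0.002, 0.824, 0.566, -0.001]
wrist_force: [-3.9, -10.6, 7.0]
finger_gap: 0.0001
grip_force: 5.0
```

Request:
apply_moves --rows '[{"xyz":[3,0,0],"turn":[0,0,0],"grip":0},{"xyz":[6,0,0],"turn":[0,0,0],"grip":0},{"xyz":[9,0,0],"turn":[0,0,0],"grip":0},{"xyz":[12,0,0],"turn":[0,0,0],"grip":0},{"xyz":[15,0,0],"turn":[0,0,0],"grip":0},{"xyz":[18,0,0],"turn":[0,0,0],"grip":0},{"xyz":[21,0,0],"turn":[0,0,0],"grip":0},{"xyz":[24,0,0],"turn":[0,0,0],"grip":0},{"xyz":[27,0,0],"turn":[0,0,0],"grip":0},{"xyz":[30,0,0],"turn":[0,0,0],"grip":0},{"xyz":[33,0,0],"turn":[0,0,0],"grip":0},{"xyz":[36,0,0],"turn":[0,0,0],"grip":0}]'

```text
clock: 3.15
tcp_pos: [0.5277, -0.0359, 0.0469]
orientation: [0.003, 0.825, 0.565, -0.001]
wrist_force: [-2.9, -9.6, 6.0]
finger_gap: 0.0001
grip_force: 4.8
```

```bash
python3 -c "
from h import *
t,r,s=tool()
print((t[:2]-C)@U,t,s['wrist_force'])"
```

```text
-0.1637638579514716 [ 0.52769194 -0.03591633  0.04691962] [-2.88169786 -9.58858568  6.03178151]
```

Request:
apply_moves --rows '[{"xyz":[2,0,0],"turn":[0,0,0],"grip":0},{"xyz":[4,0,0],"turn":[0,0,0],"grip":0},{"xyz":[6,0,0],"turn":[0,0,0],"grip":0},{"xyz":[8,0,0],"turn":[0,0,0],"grip":0},{"xyz":[10,0,0],"turn":[0,0,0],"grip":0},{"xyz":[11,0,0],"turn":[0,0,0],"grip":0},{"xyz":[12,0,0],"turn":[0,0,0],"grip":0}]'

```text
clock: 3.73
tcp_pos: [0.5319, -0.0248, 0.0469]
orientation: [0.003, 0.825, 0.565, -0.001]
wrist_force: [-3.3, -8.8, 6.4]
finger_gap: -0.0
grip_force: 4.8
```

```bash
cat > t.py <<'E'
from h import *
t,r,s=tool()
print((t[:2]-C)@U,t,s['wrist_force'])
im=imaging.read_camera('wrist')
W=pts(im)
m=(abs(W[...,2]-.066)<.004);q=(W[m][:,:2]-C);a=q@U;b=q@np.array([-U[1],U[0]])
k=(a<-.12)&(a>-.2)&(abs(b)<.06);print(k.sum(),np.percentile(a[k],[2,50,98]) if k.any() else 0)
im=imaging.read_camera('top');W=pts(im)
m=(abs(W[...,2]-.066)<.006);q=(W[m][:,:2]-C);a=q@U;b=q@np.array([-U[1],U[0]])
k=(a<-.12)&(a>-.2)&(abs(b)<.03);print(k.sum(),np.percentile(a[k],[2,50,98]) if k.any() else 0)
E
python3 t.py
```

```text
-0.15182291831185613 [ 0.53194926 -0.02476009  0.04693875] [-3.32770901 -8.83203122  6.42489594]
2209 [-0.14459588 -0.1374458  -0.13512646]
0 0
```

Request:
apply_moves --rows '[{"xyz":[1,0,0],"turn":[0,0,0],"grip":0},{"xyz":[2,0,0],"turn":[0,0,0],"grip":0},{"xyz":[3,0,0],"turn":[0,0,0],"grip":0},{"xyz":[4,0,0],"turn":[0,0,0],"grip":0},{"xyz":[4,0,0],"turn":[0,0,0],"grip":0}]'

```text
clock: 4.25
tcp_pos: [0.5325, -0.0233, 0.047]
orientation: [0.004, 0.825, 0.565, -0.003]
wrist_force: [-6.8, -17.2, 8.2]
finger_gap: -0.0002
grip_force: 9.1
```

```bash
python3 t.py
```

```text
-0.1502474589242681 [ 0.53245103 -0.02326515  0.04698039] [ -6.83835637 -17.18851082   8.20174409]
1612 [-0.14303229 -0.13692214 -0.13453707]
0 0
```

Request:
apply_moves --rows '[{"xyz":[-5,0,0],"turn":[0,0,0],"grip":0},{"xyz":[-20,0,0],"turn":[0,0,0],"grip":0},{"xyz":[-45,0,-10],"turn":[0,0,0],"grip":0},{"xyz":[-60,0,-45],"turn":[0,0,0],"grip":0},{"xyz":[-60,0,-85],"turn":[0,0,0],"grip":0},{"xyz":[-60,0,-125],"turn":[0,0,0],"grip":0},{"xyz":[-60,0,-165],"turn":[0,0,0],"grip":0},{"xyz":[-60,0,-205],"turn":[0,0,0],"grip":0},{"xyz":[-60,0,-245],"turn":[0,0,0],"grip":0},{"xyz":[-60,0,-258],"turn":[0,0,0],"grip":0},{"xyz":[-60,0,-258],"turn":[0,0,0],"grip":0}]'

```text
clock: 5.27
tcp_pos: [0.5133, -0.0748, 0.3088]
orientation: [0.004, 0.824, 0.566, 0.003]
wrist_force: [0.2, -0.7, -0.6]
finger_gap: -0.0001
grip_force: 0.0
```

```bash
python3 t.py
python3 - <<'E'
from h import *
from m import measure
t,r,s=tool();print(s['joint_pos'].round(2))
im=imaging.read_camera('wrist');W=pts(im);cv2.imwrite('pics/w2.png',im['color'])
L=r.inv().apply((W.reshape(-1,3)-t))*1000
ok=(abs(L[:,0])<60)&(abs(L[:,1])<90)&(L[:,2]<0)&(L[:,2]>-90)
L=L[ok]
for z in range(-90,0,10):
    q=L[(L[:,2]>=z)&(L[:,2]<z+10)]
    if len(q)>5: print(z,len(q),np.percentile(q[:,0],[1,99]).round(),np.percentile(q[:,1],[1,99]).round())
E
```

```text
-0.20516890039217353 [ 0.51333028 -0.07475421  0.30875151] [ 0.1956999  -0.68087947 -0.57187585]
239 [-0.13800261 -0.13568908 -0.13340729]
34 [-0.13670828 -0.13435595 -0.13189386]
[-0.3   0.19  0.06  1.44  0.    1.64]
-90 11917 [ 5. 18.] [-60.  59.]
-80 11392 [-5. 18.] [-54.  53.]
-70 5956 [-8. 18.] [-47.  46.]
-60 6569 [-8. 14.] [-38.  37.]
-50 2440 [-9. 14.] [-32.  31.]
-40 856 [-10.  13.] [-12.  10.]
-30 740 [ 7. 12.] [-14.  13.]
-20 604 [ 7. 12.] [-14.  13.]
-10 252 [ 7. 12.] [-13.  12.]
```

The tab face is now about 137 mm from the axis, so the tray is home. The shut fingers are slim (±14 mm) up to 40 mm above the TCP, so I'll work with the TCP at z = 0.225. Next I'll go behind the handle, at a heading of 185°.

```bash
cat > c.py <<'E'
from h import *
import sys
h=[float(x) for x in sys.argv[1:]]  # start, step, n
for i in range(int(h[2])):
    a=np.radians(h[0]+h[1]*i); print(round(np.degrees(a),1),shift([*(C+.055*np.array([np.cos(a),np.sin(a)])),.225]).round().astype(int).tolist())
t,r,s=tool();d=t[:2]-C;print("now heading",np.degrees(np.arctan2(d[1],d[0])),np.hypot(*d),t[2],s['wrist_force'].round(1),s['joint_pos'].round(2),turn(69))
E
python3 c.py 185 0 1
```

```text
185.0 [181, -49, 78]
now heading -111.11640570119549 0.20543389362722486 0.3026597653629822 [ 0.8 -1.1 -0.1] [-0.3   0.19  0.06  1.44  0.    1.64] [-0.001 -0.    -0.   ]
```

Request:
apply_moves --rows '[{"xyz":[30,-8,0],"turn":[0,0,0],"grip":0},{"xyz":[65,-18,0],"turn":[0,0,0],"grip":0},{"xyz":[100,-27,0],"turn":[0,0,0],"grip":0},{"xyz":[135,-37,0],"turn":[0,0,0],"grip":0},{"xyz":[165,-45,0],"turn":[0,0,0],"grip":0},{"xyz":[181,-49,0],"turn":[0,0,0],"grip":0},{"xyz":[181,-49,10],"turn":[0,0,0],"grip":0},{"xyz":[181,-49,35],"turn":[0,0,0],"grip":0},{"xyz":[181,-49,60],"turn":[0,0,0],"grip":0},{"xyz":[181,-49,77],"turn":[0,0,0],"grip":0},{"xyz":[181,-49,77],"turn":[0,0,0],"grip":0}]'

```text
clock: 6.33
tcp_pos: [0.5269, 0.1113, 0.2203]
orientation: [-0.003, 0.824, 0.566, -0.005]
wrist_force: [-1.3, -0.0, -0.2]
finger_gap: 0.0003
grip_force: 0.0
```

```bash
python3 c.py 181 -4 12; python3 -c "
from h import *
im=imaging.read_camera('scene');cv2.imwrite('pics/s2.png',cv2.resize(im['color'][130:290,270:450],None,fx=3,fy=3,interpolation=2))"
```

```text
181.0 [6, 1, -5]
177.0 [10, 0, -5]
173.0 [13, -1, -5]
169.0 [17, -2, -5]
165.0 [21, -3, -5]
161.0 [25, -3, -5]
157.0 [28, -3, -5]
153.0 [32, -3, -5]
149.0 [36, -2, -5]
145.0 [40, -1, -5]
141.0 [44, 0, -5]
137.0 [47, 1, -5]
now heading -173.91385264348082 0.05846239793914805 0.22026453555883618 [-1.3 -0.  -0.2] [ 0.06  0.25 -0.06  1.27 -0.    2.  ] [-0.009  0.005 -0.001]
```

View pics/s2.png

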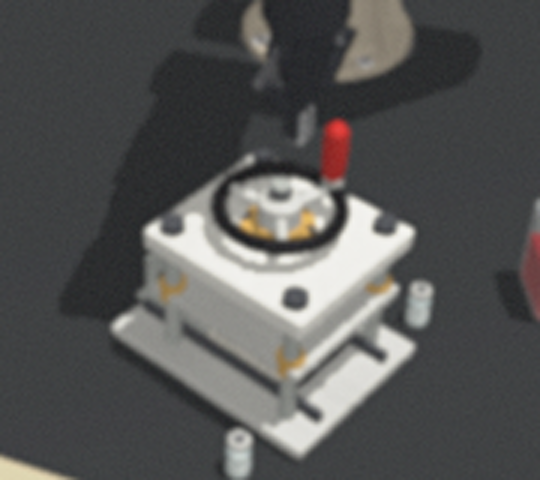

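The picture shows the fingertip at (306,125) just behind the red handle at (336,150), above the rim. Now I'll push clockwise.

Request:
apply_moves --rows '[{"xyz":[6,0,-3],"turn":[0,0,0],"grip":0},{"xyz":[10,0,-4],"turn":[0,0,0],"grip":0},{"xyz":[13,-1,-4],"turn":[0,0,0],"grip":0},{"xyz":[17,-2,-4],"turn":[0,0,0],"grip":0},{"xyz":[21,-3,-4],"turn":[0,0,0],"grip":0},{"xyz":[25,-3,-4],"turn":[0,0,0],"grip":0},{"xyz":[28,-3,-4],"turn":[0,0,0],"grip":0},{"xyz":[32,-3,-4],"turn":[0,0,0],"grip":0},{"xyz":[36,-2,-4],"turn":[0,0,0],"grip":0},{"xyz":[40,-1,-4],"turn":[0,0,0],"grip":0},{"xyz":[44,0,-4],"turn":[0,0,0],"grip":0},{"xyz":[47,1,-4],"turn":[0,0,0],"grip":0}]'

```text
clock: 7.38
tcp_pos: [0.5482, 0.1564, 0.23]
orientation: [-0.001, 0.824, 0.566, -0.0]
wrist_force: [-2.5, -1.5, 2.8]
finger_gap: 0.0003
grip_force: 1.6
```

```bash
python3 c.py 133 -4 12; python3 -c "
from m import *
measure(imaging.read_camera('scene'))"
```

```text
133.0 [1, -1, 5]
129.0 [4, 1, 5]
125.0 [8, 3, 5]
121.0 [11, 5, 5]
117.0 [14, 8, 5]
113.0 [16, 10, 5]
109.0 [19, 13, 5]
105.0 [21, 16, 5]
101.0 [24, 19, 5]
97.0 [25, 22, 5]
93.0 [27, 26, 5]
89.0 [28, 30, 5]
now heading 133.40901724461904 0.05358248791610544 0.230015249576563 [-2.5 -1.5  2.8] [0.14 0.3  0.03 1.3  0.   2.07] [-0.001 -0.    -0.   ]
crosshead 1513 ((586.8809204101562, 118.91810607910156), (182.06504821777344, 166.1785888671875), 69.79585266113281) 0.16030947876295532
rim 355 [0.58851802 0.1180601 ] 0.05450332455756014 0.19261189363131137
handle 134 [0.57789817 0.17197652 0.23998541] [0.58412307 0.18072733 0.25853312] [0.55217594 0.158519   0.20471487]
top of handle 31 [0.57377704 0.17043674 0.25431383]
```

Request:
apply_moves --rows '[{"xyz":[4,1,2],"turn":[0,0,0],"grip":0},{"xyz":[8,3,3],"turn":[0,0,0],"grip":0},{"xyz":[11,5,3],"turn":[0,0,0],"grip":0},{"xyz":[14,8,3],"turn":[0,0,0],"grip":0},{"xyz":[16,10,3],"turn":[0,0,0],"grip":0},{"xyz":[19,13,3],"turn":[0,0,0],"grip":0},{"xyz":[21,16,3],"turn":[0,0,0],"grip":0},{"xyz":[24,19,3],"turn":[0,0,0],"grip":0},{"xyz":[25,22,3],"turn":[0,0,0],"grip":0},{"xyz":[27,26,3],"turn":[0,0,0],"grip":0},{"xyz":[28,30,3],"turn":[0,0,0],"grip":0}]'

```text
clock: 8.35
tcp_pos: [0.5866, 0.1713, 0.227]
orientation: [-0.0, 0.824, 0.566, -0.0]
wrist_force: [-3.3, 1.0, -0.2]
finger_gap: -0.0001
grip_force: 1.7
```

```bash
python3 c.py 85 -4 12; python3 -c "
from m import *
measure(imaging.read_camera('scene'))"|grep hand
```

```text
85.0 [2, 3, 2]
81.0 [3, 6, 2]
77.0 [4, 10, 2]
73.0 [4, 14, 2]
69.0 [4, 18, 2]
65.0 [4, 22, 2]
61.0 [4, 25, 2]
57.0 [3, 29, 2]
53.0 [2, 33, 2]
49.0 [1, 37, 2]
45.0 [0, 40, 2]
41.0 [-2, 44, 2]
now heading 88.30169734385997 0.05379704914839592 0.22698260932076403 [-3.3  1.  -0.2] [0.15 0.39 0.14 1.33 0.   2.09] [-0.001  0.    -0.   ]
handle 133 [0.61949748 0.16727196 0.23774612] [0.62515901 0.17578712 0.25954404] [0.60654578 0.15714231 0.20269297]
top of handle 36 [0.61598869 0.16597665 0.25458845]
```

Request:
apply_moves --rows '[{"xyz":[2,3,1],"turn":[0,0,0],"grip":0},{"xyz":[3,6,1],"turn":[0,0,0],"grip":0},{"xyz":[4,10,1],"turn":[0,0,0],"grip":0},{"xyz":[4,14,1],"turn":[0,0,0],"grip":0},{"xyz":[4,18,1],"turn":[0,0,0],"grip":0},{"xyz":[4,22,1],"turn":[0,0,0],"grip":0},{"xyz":[4,25,1],"turn":[0,0,0],"grip":0},{"xyz":[3,29,1],"turn":[0,0,0],"grip":0},{"xyz":[2,33,1],"turn":[0,0,0],"grip":0},{"xyz":[1,37,1],"turn":[0,0,0],"grip":0},{"xyz":[0,40,1],"turn":[0,0,0],"grip":0},{"xyz":[-2,44,1],"turn":[0,0,0],"grip":0}]'

```text
clock: 9.4
tcp_pos: [0.6274, 0.1535, 0.2263]
orientation: [0.0, 0.824, 0.566, 0.001]
wrist_force: [-0.5, 2.9, -0.1]
finger_gap: 0.0002
grip_force: 1.6
```

```bash
python3 c.py 37 -4 12; python3 -c "
from m import *
measure(imaging.read_camera('scene'))"|grep hand
```

```text
37.0 [-2, 2, 1]
33.0 [-4, 6, 1]
29.0 [-7, 9, 1]
25.0 [-9, 12, 1]
21.0 [-12, 14, 1]
17.0 [-15, 17, 1]
13.0 [-18, 19, 1]
9.0 [-21, 21, 1]
5.0 [-25, 23, 1]
1.0 [-28, 24, 1]
-3.0 [-32, 26, 1]
-7.0 [-36, 27, 1]
now heading 40.289492529381064 0.0556402527523385 0.2263305905763975 [-0.5  2.9 -0.1] [0.12 0.46 0.24 1.36 0.   2.05] [ 0.001 -0.001 -0.   ]
handle 129 [0.6453619  0.13557372 0.23547834] [0.64968563 0.14368789 0.25826618] [0.63245124 0.12555394 0.20529315]
top of handle 29 [0.64149586 0.13486166 0.25415087]
```

Request:
apply_moves --rows '[{"xyz":[-2,2,1],"turn":[0,0,0],"grip":0},{"xyz":[-4,6,1],"turn":[0,0,0],"grip":0},{"xyz":[-7,9,1],"turn":[0,0,0],"grip":0},{"xyz":[-9,12,1],"turn":[0,0,0],"grip":0},{"xyz":[-12,14,1],"turn":[0,0,0],"grip":0},{"xyz":[-15,17,1],"turn":[0,0,0],"grip":0},{"xyz":[-18,19,1],"turn":[0,0,0],"grip":0},{"xyz":[-21,21,1],"turn":[0,0,0],"grip":0},{"xyz":[-25,23,1],"turn":[0,0,0],"grip":0},{"xyz":[-28,24,1],"turn":[0,0,0],"grip":0},{"xyz":[-32,26,1],"turn":[0,0,0],"grip":0},{"xyz":[-36,27,1],"turn":[0,0,0],"grip":0}]'

```text
clock: 10.45
tcp_pos: [0.6391, 0.1097, 0.2252]
orientation: [0.0, 0.824, 0.566, 0.0]
wrist_force: [1.4, 3.4, 2.1]
finger_gap: 0.0001
grip_force: 1.7
```

```bash
python3 c.py -11 -4 12; python3 -c "
from m import *
measure(imaging.read_camera('scene'))"|grep hand
```

```text
-11.0 [-2, 1, 0]
-15.0 [-6, 1, 0]
-19.0 [-10, 2, 0]
-23.0 [-14, 2, 0]
-27.0 [-18, 1, 0]
-31.0 [-22, 1, 0]
-35.0 [-25, 0, 0]
-39.0 [-29, -1, 0]
-43.0 [-33, -2, 0]
-47.0 [-36, -4, 0]
-51.0 [-40, -6, 0]
-55.0 [-43, -8, 0]
now heading -8.221765922994306 0.054650849330242335 0.2252318306640933 [1.4 3.4 2.1] [ 0.05  0.46  0.25  1.36 -0.    1.98] [ 0.    -0.    -0.001]
handle 72 [0.64179369 0.09169669 0.22403139] [0.64646283 0.1014867  0.25057612] [0.63633637 0.0817538  0.20392344]
top of handle 1 [0.64193112 0.08837155 0.25057612]
```

Request:
apply_moves --rows '[{"xyz":[-2,1,0],"turn":[0,0,0],"grip":0},{"xyz":[-6,1,0],"turn":[0,0,0],"grip":0},{"xyz":[-10,2,0],"turn":[0,0,0],"grip":0},{"xyz":[-14,2,0],"turn":[0,0,0],"grip":0},{"xyz":[-18,1,0],"turn":[0,0,0],"grip":0},{"xyz":[-22,1,0],"turn":[0,0,0],"grip":0},{"xyz":[-25,0,0],"turn":[0,0,0],"grip":0},{"xyz":[-29,-1,0],"turn":[0,0,0],"grip":0},{"xyz":[-33,-2,0],"turn":[0,0,0],"grip":0},{"xyz":[-36,-4,0],"turn":[0,0,0],"grip":0},{"xyz":[-40,-6,0],"turn":[0,0,0],"grip":0},{"xyz":[-43,-8,0],"turn":[0,0,0],"grip":0}]'

```text
clock: 11.5
tcp_pos: [0.6158, 0.0726, 0.2252]
orientation: [-0.0, 0.824, 0.566, 0.0]
wrist_force: [2.1, 3.6, -0.8]
finger_gap: -0.0
grip_force: 2.2
```

```bash
python3 c.py -59 -4 12; python3 -c "
from m import *
measure(imaging.read_camera('scene'))
measure(imaging.read_camera('wrist'))"|grep hand
```

```text
-59.0 [-3, -1, 0]
-63.0 [-6, -4, 0]
-67.0 [-9, -7, 0]
-71.0 [-11, -9, 0]
-75.0 [-14, -12, 0]
-79.0 [-16, -16, 0]
-83.0 [-18, -19, 0]
-87.0 [-19, -22, 0]
-91.0 [-21, -26, 0]
-95.0 [-22, -30, 0]
-99.0 [-23, -33, 0]
-103.0 [-24, -37, 0]
now heading -55.58486549734567 0.05440716457174667 0.2251870190153488 [ 2.1  3.6 -0.8] [-0.01  0.4   0.16  1.33  0.    1.93] [-0.    -0.    -0.001]
handle 8 [0.60431713 0.06566038 0.2069943 ] [0.62251672 0.07389825 0.22546981] [0.599748   0.05948851 0.20331961]
top of handle 0 0
handle 10 [0.59512911 0.07346742 0.23342645] [0.5970236  0.07407445 0.24283882] [0.58838412 0.073009   0.22998133]
top of handle 0 0
```

Request:
apply_moves --rows '[{"xyz":[-3,-1,0],"turn":[0,0,0],"grip":0},{"xyz":[-6,-4,0],"turn":[0,0,0],"grip":0},{"xyz":[-9,-7,0],"turn":[0,0,0],"grip":0},{"xyz":[-11,-9,0],"turn":[0,0,0],"grip":0},{"xyz":[-14,-12,0],"turn":[0,0,0],"grip":0},{"xyz":[-16,-16,0],"turn":[0,0,0],"grip":0},{"xyz":[-18,-19,0],"turn":[0,0,0],"grip":0},{"xyz":[-19,-22,0],"turn":[0,0,0],"grip":0},{"xyz":[-21,-26,0],"turn":[0,0,0],"grip":0},{"xyz":[-22,-30,0],"turn":[0,0,0],"grip":0},{"xyz":[-23,-33,0],"turn":[0,0,0],"grip":0},{"xyz":[-24,-37,0],"turn":[0,0,0],"grip":0}]'

```text
clock: 12.6
tcp_pos: [0.5727, 0.0636, 0.2253]
orientation: [0.0, 0.824, 0.566, 0.0]
wrist_force: [2.5, -0.8, -0.9]
finger_gap: -0.0
grip_force: 1.7
```

```bash
python3 c.py -107 -4 12; python3 -c "
from m import *
measure(imaging.read_camera('scene'))
im=imaging.read_camera('wrist');measure(im);cv2.imwrite('pics/w3.png',im['color'])"|grep hand
```

```text
-107.0 [0, -4, 0]
-111.0 [0, -8, 0]
-115.0 [0, -12, 0]
-119.0 [0, -16, 0]
-123.0 [1, -19, 0]
-127.0 [2, -23, 0]
-131.0 [3, -27, 0]
-135.0 [4, -30, 0]
-139.0 [6, -34, 0]
-143.0 [8, -37, 0]
-147.0 [10, -40, 0]
-151.0 [12, -43, 0]
now heading -102.84433531874842 0.055259532073277856 0.22528248765073863 [ 2.5 -0.8 -0.9] [-0.03  0.32  0.04  1.29 -0.    1.91] [ 0.     0.    -0.001]
handle 86 [0.55964699 0.07993034 0.23500765] [0.57401836 0.08595843 0.26948319] [0.54553982 0.07147995 0.20667265]
top of handle 20 [0.55848539 0.08010301 0.25529267]
handle 2196 [0.55317469 0.08104356 0.24812785] [0.55974892 0.08540729 0.25687809] [0.54093715 0.07085261 0.20015033]
top of handle 948 [0.55172805 0.07792974 0.25335023]
```

Request:
apply_moves --rows '[{"xyz":[0,-4,0],"turn":[0,0,0],"grip":0},{"xyz":[0,-8,0],"turn":[0,0,0],"grip":0},{"xyz":[0,-12,0],"turn":[0,0,0],"grip":0},{"xyz":[0,-16,0],"turn":[0,0,0],"grip":0},{"xyz":[1,-19,0],"turn":[0,0,0],"grip":0},{"xyz":[2,-23,0],"turn":[0,0,0],"grip":0},{"xyz":[3,-27,0],"turn":[0,0,0],"grip":0},{"xyz":[4,-30,0],"turn":[0,0,0],"grip":0},{"xyz":[6,-34,0],"turn":[0,0,0],"grip":0},{"xyz":[8,-37,0],"turn":[0,0,0],"grip":0},{"xyz":[10,-40,0],"turn":[0,0,0],"grip":0},{"xyz":[12,-43,0],"turn":[0,0,0],"grip":0}]'

```text
clock: 13.7
tcp_pos: [0.5365, 0.0906, 0.2252]
orientation: [-0.0, 0.824, 0.566, -0.0]
wrist_force: [0.5, -3.8, 0.1]
finger_gap: 0.0002
grip_force: 1.7
```

```bash
python3 c.py -155 -4 12; python3 -c "
from m import *
measure(imaging.read_camera('scene'))
im=imaging.read_camera('wrist');measure(im)"|grep hand
```

```text
-155.0 [3, -3, 0]
-159.0 [6, -5, 0]
-163.0 [9, -8, 0]
-167.0 [12, -10, 0]
-171.0 [15, -12, 0]
-175.0 [18, -14, 0]
-179.0 [22, -15, 0]
-183.0 [26, -17, 0]
-187.0 [29, -18, 0]
-191.0 [33, -19, 0]
-195.0 [37, -19, 0]
-199.0 [41, -19, 0]
now heading -150.96357211404265 0.05546285514729204 0.2252092107803442 [ 0.5 -3.8  0.1] [ 0.02  0.26 -0.05  1.27 -0.    1.96] [-0.001  0.001 -0.   ]
handle 133 [0.53789293 0.11661088 0.2385149 ] [0.54607744 0.12588715 0.25791077] [0.525297   0.10398619 0.20173985]
top of handle 33 [0.5331487  0.11520939 0.25407873]
handle 2703 [0.53166946 0.11887506 0.2516444 ] [0.53973802 0.12550698 0.25732322] [0.51977174 0.10374991 0.20205526]
top of handle 1612 [0.52996804 0.11542902 0.25379964]
```

Request:
apply_moves --rows '[{"xyz":[3,-3,0],"turn":[0,0,0],"grip":0},{"xyz":[6,-5,0],"turn":[0,0,0],"grip":0},{"xyz":[9,-8,0],"turn":[0,0,0],"grip":0},{"xyz":[12,-10,0],"turn":[0,0,0],"grip":0},{"xyz":[15,-12,0],"turn":[0,0,0],"grip":0},{"xyz":[18,-14,0],"turn":[0,0,0],"grip":0},{"xyz":[22,-15,0],"turn":[0,0,0],"grip":0},{"xyz":[25,-16,0],"turn":[0,0,0],"grip":0},{"xyz":[25,-16,0],"turn":[0,0,0],"grip":0}]'

```text
clock: 14.55
tcp_pos: [0.5309, 0.1204, 0.2251]
orientation: [-0.0, 0.824, 0.567, -0.0]
wrist_force: [-0.9, -1.4, 0.3]
finger_gap: -0.0001
grip_force: 0.6
```

```bash
python3 c.py -185 -2 6; python3 -c "
from m import *
measure(imaging.read_camera('scene'))
im=imaging.read_camera('wrist');measure(im)"|grep hand
```

```text
-185.0 [2, -1, 0]
-187.0 [3, -2, 0]
-189.0 [5, -2, 0]
-191.0 [7, -3, 0]
-193.0 [9, -3, 0]
-195.0 [11, -3, 0]
now heading 176.95699305156361 0.05419584460792871 0.2251412487990449 [-0.9 -1.4  0.3] [ 0.08  0.26 -0.05  1.27  0.    2.01] [-0.001 -0.001  0.   ]
handle 133 [0.54533972 0.14598093 0.23779556] [0.55130352 0.15494669 0.25824645] [0.53242169 0.13314225 0.20565884]
top of handle 32 [0.5405481  0.14477738 0.25394608]
handle 2760 [0.53772931 0.14790547 0.25172715] [0.54713328 0.1546897  0.25737752] [0.52617223 0.12880506 0.20524782]
top of handle 1679 [0.53645686 0.14448545 0.25375777]
```

Request:
apply_moves --rows '[{"xyz":[2,-1,0],"turn":[0,0,0],"grip":0},{"xyz":[4,-2,0],"turn":[0,0,0],"grip":0},{"xyz":[6,-2,0],"turn":[0,0,0],"grip":0},{"xyz":[8,-3,0],"turn":[0,0,0],"grip":0},{"xyz":[10,-3,0],"turn":[0,0,0],"grip":0},{"xyz":[10,-3,0],"turn":[0,0,0],"grip":0},{"xyz":[10,-3,0],"turn":[0,0,0],"grip":0}]'

```text
clock: 15.23
tcp_pos: [0.5319, 0.1302, 0.2252]
orientation: [-0.0, 0.824, 0.566, 0.0]
wrist_force: [-0.8, -1.1, -0.1]
finger_gap: 0.0003
grip_force: 0.8
```

```bash
python3 c.py -194 -1 3; python3 -c "
from m import *
measure(imaging.read_camera('scene'))
im=imaging.read_camera('wrist');measure(im)"|grep hand
```

```text
-194.0 [0, 0, 0]
-195.0 [1, -1, 0]
-196.0 [2, -1, 0]
now heading 166.5615464241615 0.054560214184137826 0.22518721472799494 [-0.8 -1.1 -0.1] [ 0.09  0.26 -0.04  1.27  0.    2.03] [-0. -0. -0.]
handle 139 [0.55044624 0.15396954 0.23719631] [0.55644782 0.16330008 0.25877662] [0.52431464 0.14203291 0.20162998]
top of handle 34 [0.54645758 0.15378553 0.25408832]
handle 2768 [0.54291595 0.15603599 0.25171825] [0.55238024 0.16254531 0.25710036] [0.53152682 0.13360638 0.20663215]
top of handle 1672 [0.54176724 0.1525932  0.25379321]
```

The handle is back within about 1 mm of its start position. I'll back off and rise.

Request:
apply_moves --rows '[{"xyz":[-4,1,0],"turn":[0,0,0],"grip":0},{"xyz":[-12,3,0],"turn":[0,0,0],"grip":0},{"xyz":[-20,7,0],"turn":[0,0,0],"grip":0},{"xyz":[-20,7,-25],"turn":[0,0,0],"grip":0},{"xyz":[-20,7,-60],"turn":[0,0,0],"grip":0},{"xyz":[-30,7,-90],"turn":[0,0,0],"grip":0},{"xyz":[-60,7,-100],"turn":[0,0,0],"grip":0},{"xyz":[-95,10,-100],"turn":[0,0,0],"grip":0},{"xyz":[-130,15,-100],"turn":[0,0,0],"grip":0},{"xyz":[-165,20,-100],"turn":[0,0,0],"grip":0},{"xyz":[-190,20,-100],"turn":[0,0,0],"grip":0},{"xyz":[-190,20,-100],"turn":[0,0,0],"grip":0}]'

```text
clock: 16.33
tcp_pos: [0.4813, -0.059, 0.3256]
orientation: [0.001, 0.826, 0.564, -0.0]
wrist_force: [0.1, 0.5, -0.2]
finger_gap: 0.0002
grip_force: 0.0
```

```bash
python3 t.py; python3 -c "
from m import *
for n in('scene','top'):
    im=imaging.read_camera(n);print(n);measure(im)
    if n=='top': cv2.imwrite('pics/top9.png',im['color'])"|grep -v cross
```

```text
-0.20195012993307085 [ 0.48125709 -0.0589947   0.3256271 ] [ 0.08118726  0.51859763 -0.20080004]
221 [-0.13831527 -0.13584502 -0.1334467 ]
3 [-0.1328926  -0.13247601 -0.13205151]
scene
rim 336 [0.58864958 0.11835819] 0.05457631645031255 0.19286941817630038
handle 133 [0.55073519 0.15417785 0.23704661] [0.55645258 0.16374944 0.25742164] [0.53579118 0.14324739 0.20274483]
top of handle 31 [0.54593637 0.15374843 0.25395696]
top
rim 427 [0.583631   0.11562939] 0.054054158082384944 0.19280577267183463
handle 47 [0.54175198 0.14957731 0.25304526] [0.55203563 0.15801318 0.25956954] [0.53242577 0.14200445 0.236047  ]
top of handle 33 [0.54187057 0.15090427 0.25502886]
```

View pics/top9.png

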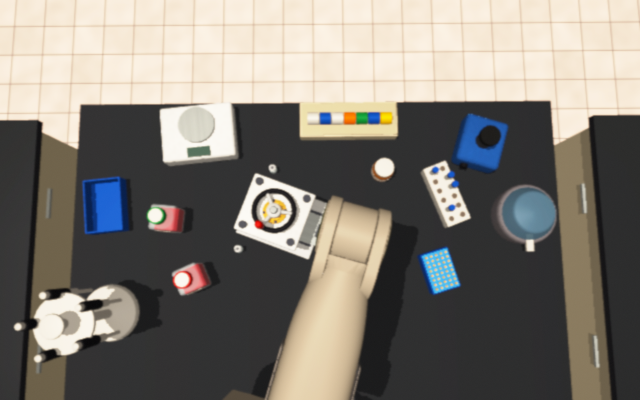

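The top view shows the handle at (258,224), the same pixel as at the start. The tray is home and the bystanders, including the vials at (273,168) and (238,248), haven't moved.

```bash
python3 -c "
from workcell import ticket
print(ticket.hand_in())"
```

```text
the job is handed in; nothing more can be done
None
```

I pushed the tray home, turned the wheel one full turn clockwise with the handle back within about 1 mm of its start, and handed the job in at about 16 s. No verdict came back, and I did not measure the stopper depth directly.

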